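Set the drag of a sculptor's turntable

TASK

Stand the loose squarish block of stone upright in the middle of the blue ring on the turntable and let go of it. Then set the turntable's drag: turn the brass thumbscrew clockwise until it seats, and back it off a quarter turn. Finish with the thumbscrew still gripped in the fingers, held at that setting, and leave the pot, the beaker and the chisel where they are.

Things in the scene. Friction and masses are not known exactly. Their poses are not given: they have to be found in the camera images.
- stone: loose pale limestone block, roughly squarish with a broken top, 60 x 68 x 55 mm (its own x, y, z), about 0.3 kg; it stands on the bench to the robot's right. Origin at the centre of its underside, z up. Graspable from above across its x (60 mm), about 30 mm above its underside
- ring_centre (a point): the centre of the blue painted ring (104 mm across) on the top face of the turntable's round plywood disc (180 mm across, top 36 mm above the bench); this point lies in that top face. The disc can turn stiffly about this point. The point's x axis points from the disc's centre towards the thumbscrew, z up
- screw_grip (a point): point on the thumbscrew's vertical axis at the height to grip it from above, 73 mm above the bench and 11 mm below the top of its head. The round knurled brass head is 30 mm across and 26 mm high (58 to 84 mm above the bench), with a red pointer line on its top; it stands on a grey post (36 mm across, top 40 mm above the bench) on the turntable's lug, 150 mm from the disc's centre. The point does not turn with the screw; its x axis points straight away from the disc
- drag_screw (a joint): turn of the thumbscrew in rad, growing clockwise seen from above (tightening). It seats against a hard stop at 6.283, where the red pointer lies over the white index line, straight away from the disc; it starts 1.1 to 2.4 rad short of the stop. It turns easily (about 0.04 N m), stays where it is left and does not move up or down
- pot: bystander: white pot, 72 mm across, 58 mm high, origin at the centre of its underside
- beaker: bystander: brown beaker, 72 mm across, 98 mm high, origin at the centre of its underside
- chisel: bystander: stone chisel lying flat, 49 x 166 x 24 mm, long along its y, origin at the centre of its underside
Not all that is in view belongs to the job. What is shaped like the stone but red is not meant.

How it is judged:
By the outcome, as a careful person would: the job done as asked, in the order asked, and still so for the second after the job is handed in, while the arm keeps its last pose, push and grip.
It also fails if it takes over 64 s, if anything falls off the work surface, if the arm or the gripper's body presses on something with over 40 N, if the wrist force passes 120 N, or if a joint passes its speed limit or range.

ROBOT

A 6-joint arm with a two-finger parallel gripper is mounted at the origin on a cart in front of the work surface, level with it; the furniture and walls round the work are solid. World frame = base frame: x ahead of the robot, y to its left, z up, the work surface at z = 0. Lengths are in m, angles in rad, forces in N, time in s.
With the tool pointing down it reaches from about 0.325 to 0.85 m from the base axis. Payload 4.4 kg.
Tool frame: the origin (TCP) lies where the fingers leave the gripper's body, on its centre line; the fingertips stand 97 mm ahead of it and the grasp point (between the pads) lies 78 mm ahead of it (env.tcp_to_tips is the distance from the TCP to the fingertips, in m); x points along the fingers, z is the direction in which the jaws open and shut, and the axes are right-handed (so a half turn about x gives the same grasp; the last joint's range is limited). The gripper opens to 94 mm and grips with 3 to 60 N. Pads are 16 mm wide; open, the fingers measure 119 mm over their backs; the gripper's body (75 mm by 177 mm) begins 78 mm behind the grasp point.
Start: joints at [-1.298, 0.207, 1.542, -0, 1.393, -0.15], TCP at [0.236, -0.524, 0.303] pointing down, gripper open.
Joint ranges: [-2.73, 2.73], [-0.86, 2.22], [0.23, 2.46], [-1.11, 4.25], [0.08, 2.63], [-2.82, 2.82]. Speed limits (rad/s): [2.79, 2.79, 3.14, 3.14, 3.14, 3.14].

INTERFACE

Orientations are given as [roll, pitch, yaw] about the fixed x, y, z axes, in that order (R = Rz(yaw) Ry(pitch) Rx(roll)).
In Python, from cell import env gives the robot as it stands.
- The arm moves only by the shell command python3 -m handwheel 'ROWS' [FORCE]. ROWS is JSON, one flat list of numbers, 5 for each row, row after row: the opening, from 0 (shut) to 1 (fully open), then the shift along the tool's x, y, z in m, then the turn about the tool's x in rad. In form: [gripper, tx, ty, tz, twist, gripper, tx, ty, tz, twist, ...]. A call has 1 to 8 rows; each row shifts and turns the commanded pose from where the row before left it, along the tool's axes as they then stand; what a row does not reach is not made up. A row lasts 1/12 s, in which the tool goes at most 41.7 mm and 7.16 degrees, less where a joint would pass 70% of its speed; a pose out of reach is approached as far as the arm can. A call with a gripper value outside its range is refused whole. The fingers move at their own pace and stop on an object; FORCE is the grip in N (left out, the last holds). Time passes only in rows, so rows that do not move let the fingers close. It gives the time, the measured TCP pose, the force and the opening at its end, in the units of the state.
- env.read_state(): the state, without advancing time (a new reading comes with each control period).
- env.get_image(name): name is "scene" or "side" or "wrist"; returns a dict with "frame" (384x512x3 uint8, red, green, blue), "fx", "fy", "cx", "cy" (pixels), "dist" ([k1, k2, p1, p2, k3] as OpenCV has them; the pictures are not rectified), "extrinsics" (4x4, takes a point from camera to world coordinates); the wrist camera has in their place "mount" (4x4, takes a point from camera to tool coordinates, whose origin is the TCP and whose axes are the tool frame's). Camera axes: x right, y down, z forward; pixel columns grow to the right and rows downward; lengths in m; the calibration is good to about 2 mm. A picture is of the moment at which its call begins: read the wrist's pose just before it. There is no depth.
- env.job_done(): hands the job in, once; it reports no verdict.
Trained networks look in the newest picture that a camera, given by its name, has taken for a name from the list of things; names that differ only in an ending like _2 or _b are one class to them, and where a whole thing is asked for, a point or a joint stands for the part that bears it (a point fixed in the world has none). Each returns a list of dicts, best first, with "score" (0 to 1); they miss things now and then, are a little off and sometimes report something else, mostly with a low value. They report only what shows in the picture. A call takes as long as a camera call. They do not tell look-alikes from the thing itself.
- env.silhouettes(label, camera): "region" (384x512 bool, what is visible of it) and "extent" ([left, top, right, bottom] in pixels, round what is visible of it).
The state is a dict: "time_s": time; "joint_positions": joint angles; "joint_velocities": joint speeds; "joint_torque": joint torques, N m; "tool_pos": TCP position; "tool_rot": TCP orientation; "wrist_force": force on the tool from outside, world axes, zero at the start; "ft_torque": the same for the moment, N m; "gripper_width": finger opening in m.
Only numpy, scipy, OpenCV 4.12 (cv2) and the standard library are available. Lean on these libraries where they do the work, as an engineer would, in place of code of your own. Each camera call takes 0.05 s, during which the arm holds its last target.

## Working session

There is one attempt and no reset: what is moved stays moved. The work goes in short steps, Python scripts to look and compute and a shell command to move; the robot and the scene stay as the last step left them, time stands still between calls to the robot, and variables do not carry over. Pictures are saved under pics/ and viewed, and the job is handed in when it is done.

```bash
ls; mkdir -p pics; cat > h.py <<'E'
from cell import env
import cv2,numpy as np
from scipy.spatial.transform import Rotation as R
def save(n,im): cv2.imwrite('pics/'+n+'.png',cv2.cvtColor(im,cv2.COLOR_RGB2BGR))
def T(s=None):
    s=s or env.read_state(); M=np.eye(4); M[:3,:3]=R.from_euler('xyz',s['tool_rot']).as_matrix(); M[:3,3]=s['tool_pos']; return M
def K(d): return np.array([[d['fx'],0,d['cx']],[0,d['fy'],d['cy']],[0,0,1.]]),np.array(d['dist'],float)
def E(d,M=None): return np.array(d['extrinsics']) if 'extrinsics' in d else M@np.array(d['mount'])
def proj(d,X,Ex):
    k,di=K(d); W=np.linalg.inv(Ex); return cv2.projectPoints(np.atleast_2d(np.array(X,float)),cv2.Rodrigues(W[:3,:3])[0],W[:3,3],k,di)[0][:,0]
def ray(d,px,Ex,z):
    k,di=K(d); u=cv2.undistortPoints(np.array(px,float).reshape(-1,1,2),k,di)[:,0]
    v=np.c_[u,np.ones(len(u))]@Ex[:3,:3].T; o=Ex[:3,3]; return o+v*((z-o[2])/v[:,2])[:,None]
E
python3 - <<'E'
from h import *
s=env.read_state();print(s)
for n in('scene','side','wrist'):
    d=env.get_image(n);save(n+'0',d['frame']);print(n,{k:d[k] for k in d if k!='frame'})
    for l in('stone','ring_centre','screw_grip','drag_screw','pot','beaker','chisel'):
        try: print(l,[(round(r['score'],2),[int(x) for x in r['extent']]) for r in env.silhouettes(l,n)[:3]])
        except Exception as e: print(l,e)
E
```

```text
pics
{'time_s': 0.0, 'joint_positions': array([-1.29750280e+00,  2.07385558e-01,  1.54297377e+00, -2.07989620e-05,
        1.39345417e+00, -1.50471453e-01]), 'joint_velocities': array([-0.00121822, -0.00113019, -0.00039468,  0.00232787,  0.00136905,
        0.00023913]), 'joint_torque': array([-1.87367645e-03, -3.70883346e+01, -2.81417066e+01,  6.95322873e-02,
        3.63179762e-02, -1.86804546e-04]), 'tool_pos': array([ 0.23627554, -0.52356244,  0.30150071]), 'tool_rot': array([3.0003357 , 1.56857538, 1.85330804]), 'wrist_force': array([-0.71495614, -0.02110782, -0.26022021]), 'ft_torque': array([-0.03718935, -0.04112508,  0.01302366]), 'gripper_width': 0.09399264988260404}
scene {'fx': 460.2790527882409, 'fy': 460.2790527882409, 'cx': 254.45297752736644, 'cy': 190.28342635321812, 'dist': array([-0.17016137,  0.        ,  0.        ,  0.        ,  0.        ]), 'extrinsics': array([[ 0.42484916, -0.50422323,  0.75183916, -0.69331169],
       [-0.90497082, -0.21541938,  0.36690912, -0.63213042],
       [-0.02304338, -0.83627354, -0.54782805,  0.97621582],
       [ 0.        ,  0.   
[... 1219 characters left out ...]
58, [242, 168, 289, 208])]
chisel [(0.74, [250, 256, 278, 292])]
wrist {'fx': 293.551815730779, 'fy': 293.551815730779, 'cx': 255.5509327787458, 'cy': 189.57579247705837, 'dist': array([0.00095019, 0.        , 0.        , 0.        , 0.        ]), 'mount': array([[ 1.52191382e-04, -2.64566958e-01,  9.64367306e-01,
        -8.18132082e-02],
       [-2.07798273e-04, -9.64367305e-01, -2.64566925e-01,
         7.82367558e-02],
       [ 9.99999967e-01, -1.60129055e-04, -2.01744950e-04,
         6.04830350e-04],
       [ 0.00000000e+00,  0.00000000e+00,  0.00000000e+00,
         1.00000000e+00]])}
stone [(0.94, [55, 0, 98, 18])]
ring_centre []
screw_grip []
drag_screw []
pot []
beaker []
chisel []
```

View pics/scene0.png

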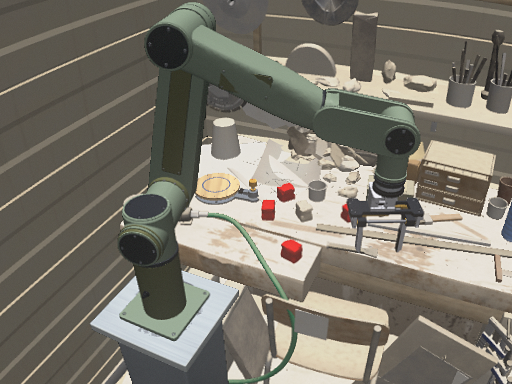

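View pics/side0.png

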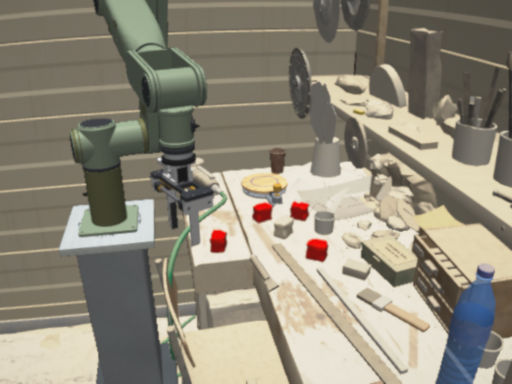

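View pics/wrist0.png

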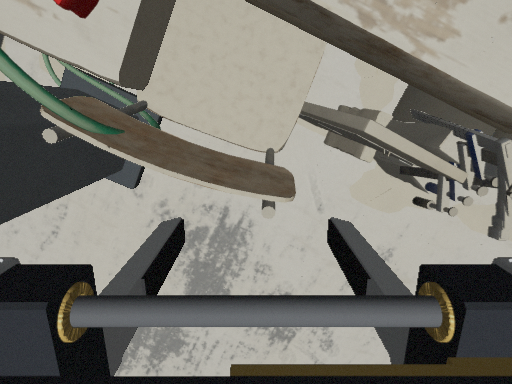

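```bash
python3 - <<'E'
from h import *
for n,(a,b,c,e) in (('scene',(170,130,400,290)),('side',(220,130,380,310))):
    im=cv2.imread(f'pics/{n}0.png')[b:e,a:c]; im=cv2.resize(im,None,fx=3.3,fy=3.3,interpolation=cv2.INTER_CUBIC);cv2.imwrite(f'pics/{n}0c.png',im)
E
```

```text
(no output)
```

View pics/scene0c.png

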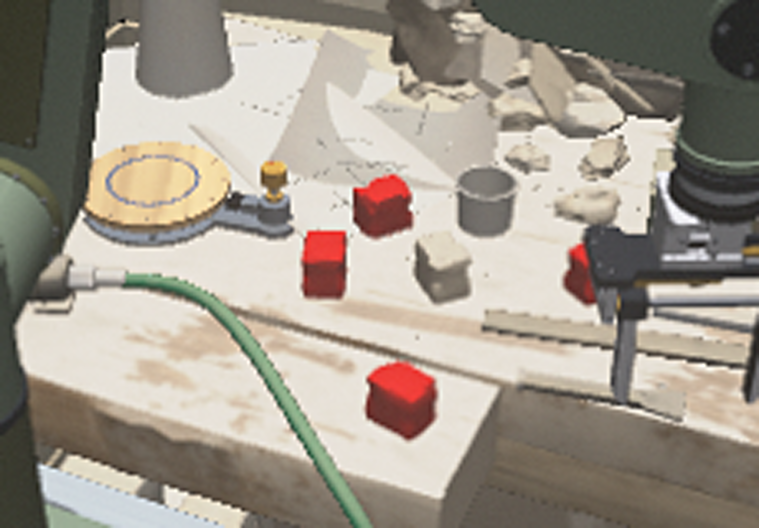

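View pics/side0c.png

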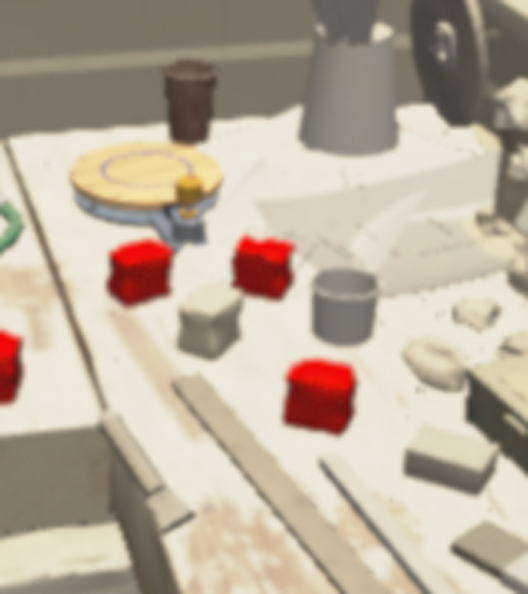

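The scene picture shows four red blocks at scene px (290,250), (268,209), (287,191) and (347,212). The only pale squarish block is at scene (304,211) and side (284,229), so that's the stone. The flat grey slab at side (356,268) is too low and long to be it. The disc is at (217,187), the screw at (253,185) and the pot at (317,190). Next I'll compute positions.

```bash
python3 - <<'E'
from h import *
S=env.get_image('scene');D=env.get_image('side');es=E(S);ed=E(D)
def tri(a,b):
    Ps=[np.linalg.inv(e)[:3] for e in(es,ed)]
    u=[cv2.undistortPoints(np.array(p,float).reshape(1,1,2),*K(d))[0,0].reshape(2,1) for p,d in((a,S),(b,D))]
    X=cv2.triangulatePoints(Ps[0],Ps[1],*u)[:,0];return (X[:3]/X[3]).round(3)
print('stone',tri((304,211),(284,229)), ray(S,[(304,211)],es,.028),ray(D,[(284,229)],ed,.028))
print('disc',ray(S,[(217,185.5)],es,.036),ray(D,[(264.5,183.5)],ed,.036))
print('screw',tri((253,185),(277.5,188)))
print('pot',tri((317,190),(324,222)),'beakerside',ray(D,[(278,172)],ed,0))
print('reds',ray(S,[(291,251),(268,209),(287,191)],es,.028))
for r in env.silhouettes('chisel','scene')+env.silhouettes('chisel','side'):print(r['extent'],r['score'])
E
```

```text
stone [ 0.562 -0.212  0.022] [[ 0.55626353 -0.21361097  0.028     ]] [[ 0.55825473 -0.22340567  0.028     ]]
disc [[0.57105873 0.14292015 0.036     ]] [[0.57445716 0.12780249 0.036     ]]
screw [0.591 0.    0.067]
pot [ 0.694 -0.215  0.033] beakerside [[0.67707068 0.31993121 0.        ]]
reds [[ 0.33888877 -0.24989432  0.028     ]
 [ 0.51747771 -0.09252877  0.028     ]
 [ 0.65150019 -0.11128669  0.028     ]]
[328.1, 240.6, 376.9, 256.1] 0.55
[250.3, 255.9, 280.4, 293.4] 0.8
```

```bash
cat >> h.py <<'E'
def plan(xyz,zdir=None):
    "shift in tool axes of TCP to xyz, and twist to align tool z with zdir(world xy)"
    M=T(); d=M[:3,:3].T@(np.array(xyz)-M[:3,3]); o='tool shift mm %s rows>=%.1f'%((d*1000).round(1),np.linalg.norm(d)/.0417)
    if zdir is not None:
        z=M[:3,:3].T@np.array([*zdir,0.]); a=np.arctan2(-z[1],z[2]); a=(a+np.pi/2)%np.pi-np.pi/2
        o+=' twist %.4f'%a
    print(o); return d
E
python3 - <<'E'
from h import *
print(T().round(3)); plan([.556,-.216,.30])
E
```

```text
[[-0.     0.912  0.411  0.236]
 [ 0.     0.411 -0.912 -0.524]
 [-1.     0.    -0.     0.303]
 [ 0.     0.     0.     1.   ]]
tool shift mm [   2.6  418.  -149.5] rows>=10.6
```

```bash
python3 -m handwheel '[1,0,0.028,-0.01,0,1,0,0.028,-0.01,0,1,0,0.028,-0.01,0,1,0,0.028,-0.01,0,1,0,0.028,-0.01,0,1,0,0.028,-0.01,0,1,0,0.028,-0.01,0,1,0,0.028,-0.01,0]' && python3 -m handwheel '[1,0,0.028,-0.01,0,1,0,0.028,-0.01,0,1,0,0.028,-0.01,0,1,0,0.028,-0.01,0,1,0,0.028,-0.01,0,1,0,0.028,-0.01,0,1,0,0.026,-0.01,0,1,0,0,0,0]'; python3 - <<'E'
from h import *
M=T();print(M.round(3));d=env.get_image('wrist');save('wrist1',d['frame'])
r=env.silhouettes('stone','wrist');print([(x['score'],x['extent']) for x in r])
E
```

```text
time_s: 2.07
tool_pos: [0.4086, -0.358, 0.3028]
tool_rot: [0.343, 1.57, -0.805]
wrist_force: [-0.2, -0.4, 0.2]
gripper_width: 0.0941
time_s: 2.73
tool_pos: [0.5585, -0.2119, 0.3027]
tool_rot: [1.857, 1.568, 0.715]
wrist_force: [-0.3, 0.7, -0.5]
gripper_width: 0.0939
[[ 0.002  0.91   0.416  0.559]
 [ 0.002  0.416 -0.91  -0.212]
 [-1.     0.002 -0.001  0.303]
 [ 0.     0.     0.     1.   ]]
[(0.96, [125.0, 139.2, 181.3, 195.4]), (0.83, [355.4, 154.9, 424.5, 208.6]), (0.81, [230.6, 146.5, 277.2, 201.3]), (0.8, [196.5, 287.0, 238.9, 346.8]), (0.8, [169.5, 37.8, 237.5, 101.2])]
```

View pics/wrist1.png

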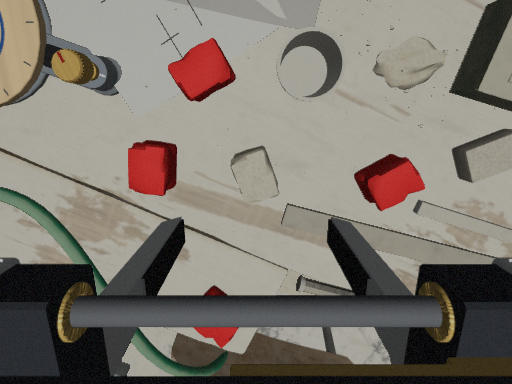

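```bash
python3 - <<'E'
from h import *
im=cv2.imread('pics/wrist1.png')[125:225,190:320];cv2.imwrite('pics/w1c.png',cv2.resize(im,None,fx=6,fy=6,interpolation=cv2.INTER_CUBIC))
E
```

```text
(no output)
```

View pics/w1c.png

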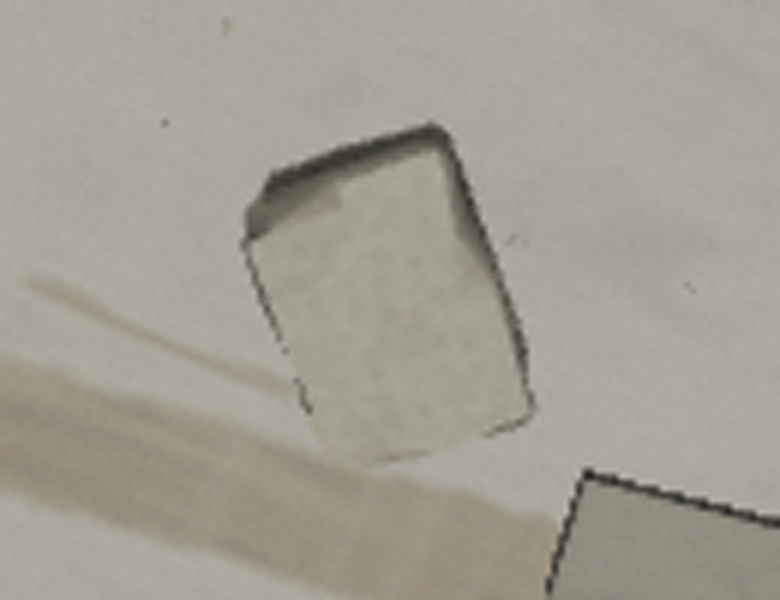

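```bash
cat >> h.py <<'E'
from scipy.optimize import minimize
def boxfit(d,Ex,reg,x0,z0=0,h=.050,z1=None):
    def f(p):
        c,s=np.cos(p[2]),np.sin(p[2]); P=[]
        for z in (z0,z0+h):
            for a,b in((.03,.034),(-.03,.034),(-.03,-.034),(.03,-.034)): P.append([p[0]+c*a-s*b,p[1]+s*a+c*b,z])
        q=cv2.convexHull((proj(d,P,Ex)*4).astype(np.float32)).astype(int)
        m=np.zeros((384*4,512*4),np.uint8);cv2.fillConvexPoly(m,q,1);g=cv2.resize(reg.astype(np.uint8),None,fx=4,fy=4,interpolation=0)
        return 1-(m&g).sum()/(m|g).sum()
    x0=np.array(x0); sim=np.vstack([x0,x0+[.008,0,0],x0+[0,.008,0],x0+[0,0,.15]])
    r=minimize(f,x0,method='Nelder-Mead',options=dict(initial_simplex=sim,xatol=1e-4,fatol=1e-4,maxiter=150)); return r.x,1-r.fun
E
python3 - <<'E'
from h import *
M=T();d=env.get_image('wrist');e=E(d,M);R_=env.silhouettes('stone','wrist')
r=min(R_,key=lambda x:np.hypot((x['extent'][0]+x['extent'][2])/2-254,(x['extent'][1]+x['extent'][3])/2-174));print(r['extent'])
a0=np.arctan2(-.725,.69)
for da in(0,np.pi/2): print(boxfit(d,e,r['region'],[.558,-.215,a0+da]))
x=boxfit(d,e,r['region'],[.558,-.215,a0])[0]
plan([x[0],x[1],.30],(np.cos(x[2]),np.sin(x[2])))
for n in('scene','side'):
    dd=env.get_image(n); rr=env.silhouettes('stone',n)
    p=proj(dd,[[*x[:2],.027]],E(dd))[0]
    q=min(rr,key=lambda x:np.hypot(*((np.array(x['extent'][:2])+x['extent'][2:])/2-p))); print(n,p,q['extent'],boxfit(dd,E(dd),q['region'],x))
# screw, ring, beaker, chisel from here
for l in('ring_centre','screw_grip','pot','chisel','beaker'):print(l,[(x['score'],x['extent']) for x in env.silhouettes(l,'wrist')])
print('screw top from wrist',ray(d,[(63.5,65)],e,.084))
E
```

```text
[229.1, 141.7, 277.3, 198.4]
(array([ 0.55833333, -0.21022222, -0.77054477]), np.float64(0.6350288307210652))
(array([ 0.5571239 , -0.2078963 ,  0.75750516]), np.float64(0.6247782434935178))
tool shift mm [ 2.5  5.2 -4. ] rows>=0.2 twist -0.3769
scene [303.28557067 210.6920665 ] [294.8, 198.9, 311.7, 221.4] (array([ 0.56441776, -0.21341631, -1.25116619]), np.float64(0.7423533083645443))
side [282.95210911 227.32743114] [276.2, 216.1, 292.9, 240.9] (array([ 0.56208368, -0.21507524, -0.27626944]), np.float64(0.726981157289857))
ring_centre [(0.81, [0.0, 0.0, 118.9, 105.0]), (0.67, [275.9, 23.3, 346.4, 98.8])]
screw_grip [(0.86, [0.0, 0.0, 121.9, 103.9])]
pot [(0.97, [274.8, 25.3, 347.2, 98.5])]
chisel [(0.8, [294.4, 274.1, 356.2, 292.9])]
beaker []
screw top from wrist [[ 5.88876614e-01 -3.08698772e-04  8.40000000e-02]]
```

```bash
python3 - <<'E'
from h import *
M=T();d=env.get_image('wrist');e=E(d,M);R_=env.silhouettes('stone','wrist')
r=min(R_,key=lambda x:np.hypot((x['extent'][0]+x['extent'][2])/2-254,(x['extent'][1]+x['extent'][3])/2-174))
im=d['frame'].copy();reg=r['region'].astype(np.uint8);print(reg.sum(),r['extent'])
c=cv2.findContours(reg,0,1)[0];cv2.drawContours(im,c,-1,(255,0,0),1)
p=[.558,-.212,-.78];cs,s=np.cos(p[2]),np.sin(p[2])
for z in(0,.05):
    P=[[p[0]+cs*a-s*b,p[1]+s*a+cs*b,z] for a,b in((.03,.034),(-.03,.034),(-.03,-.034),(.03,-.034))]
    q=proj(d,P,e);cv2.polylines(im,[q.round().astype(int)],True,(0,255,0) if z else (0,0,255),1)
save('w1o',cv2.resize(im[120:230,190:330],None,fx=5,fy=5,interpolation=0))
E
```

```text
1970 [229.2, 144.7, 275.6, 196.0]
```

View pics/w1o.png

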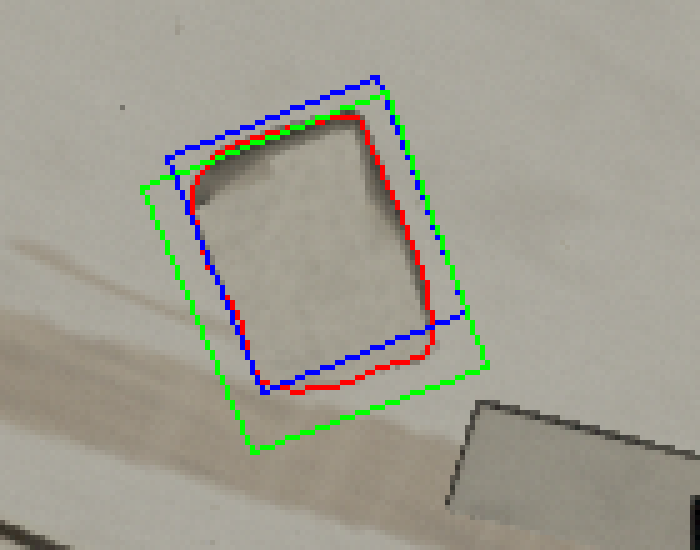

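```bash
python3 - <<'E'
from h import *
M=T();d=env.get_image('wrist');e=E(d,M)
c=ray(d,[(252.4,170.4)],e,.027)[0];print(c)
plan([c[0],c[1],.19],(np.cos(-.77),np.sin(-.77)));print(env.read_state()['joint_positions'].round(3))
D=env.get_image('side');print('cone base',ray(D,[(326,172)],E(D),0.0));S=env.get_image('scene');print(ray(S,[(225,156)],E(S),0.0))
E
```

```text
[ 0.55872851 -0.21060047  0.027     ]
tool shift mm [112.7   4.8  -3.3] rows>=2.7 twist -0.3772
[-0.515  0.251  1.488  0.     1.403  0.632]
cone base [[0.87836743 0.27775195 0.        ]]
[[ 8.44210010e-01  2.57399669e-01 -1.11022302e-16]]
```

```bash
python3 - <<'E'
from h import *
for i in range(4):
    s=env.read_state();print(s['time_s'],s['tool_pos'],s['tool_rot']);env.get_image('wrist')
E
```

```text
3.6333 [ 0.55577454 -0.21552046  0.30265247] [-0.45081371  1.57078768 -1.59782906]
3.6833 [ 0.55579394 -0.21547931  0.30262938] [-3.01529446  1.57074742  2.12095334]
3.7333 [ 0.55580265 -0.21546991  0.30263119] [-2.57410127  1.57076494  2.56221837]
3.7833 [ 0.55579907 -0.2154652   0.30264563] [-2.92989091  1.57075487  2.20636609]
```

```bash
python3 -m handwheel '[1,0.022,0.0048,-0.0033,-0.095,1,0.03,0,0,-0.094,1,0.03,0,0,-0.094,1,0.03,0,0,-0.094,1,0,0,0,0,1,0,0,0,0]' 40; python3 - <<'E'
from h import *
M=T();d=env.get_image('wrist');save('wrist2',d['frame']);print(M.round(4))
e=E(d,M)
im=d['frame'].copy()
R_=env.silhouettes('stone','wrist')
for r in R_: print(r['score'],r['extent'])
print(proj(d,[[.5587,-.2106,.027]],e))
E
```

```text
time_s: 4.33
tool_pos: [0.5577, -0.2098, 0.1889]
tool_rot: [-2.879, 1.566, 2.632]
wrist_force: [-0.0, -0.3, 0.9]
gripper_width: 0.0941
[[-0.0042  0.6978  0.7163  0.5577]
 [ 0.0023  0.7163 -0.6978 -0.2098]
 [-1.     -0.0012 -0.0046  0.1889]
 [ 0.      0.      0.      1.    ]]
0.91 [374.7, 239.0, 460.9, 293.8]
0.91 [195.9, 2.9, 283.1, 73.5]
0.85 [229.0, 162.8, 289.2, 243.4]
0.77 [117.6, 326.5, 171.0, 378.3]
0.76 [69.3, 94.2, 164.6, 188.2]
[[256.69841426 201.43512886]]
```

View pics/wrist2.png

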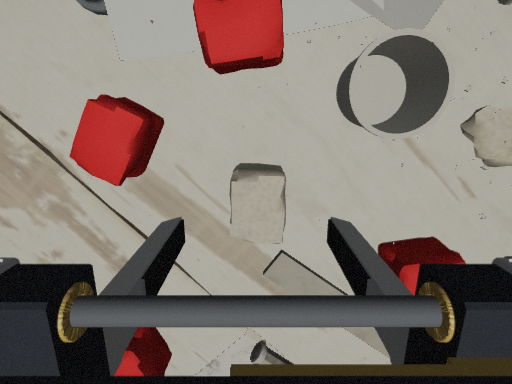

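```bash
python3 -m handwheel '[1,0.02,0,0.002,0,1,0.02,0,0,0,1,0.02,0,0,0,1,0.021,0,0,0,1,0,0,0,0,0,0,0,0,0,0,0,0,0,0,0,0,0,0,0]' 40;python3 -m handwheel '[0,0,0,0,0,0,0,0,0,0,0,0,0,0,0,0,0,0,0,0]'; python3 - <<'E'
from h import *
M=T();d=env.get_image('wrist');save('wrist3',d['frame']);print(M.round(4))
E
```

```text
time_s: 5.1
tool_pos: [0.562, -0.2129, 0.1125]
tool_rot: [0.264, 1.566, -0.506]
wrist_force: [0.9, 0.2, 0.7]
gripper_width: 0.0773
time_s: 5.43
tool_pos: [0.5604, -0.212, 0.1101]
tool_rot: [0.264, 1.57, -0.506]
wrist_force: [0.5, -0.1, -0.9]
gripper_width: 0.0508
[[ 6.000e-04  6.962e-01  7.179e-01  5.604e-01]
 [-3.000e-04  7.179e-01 -6.962e-01 -2.120e-01]
 [-1.000e+00  2.000e-04  6.000e-04  1.101e-01]
 [ 0.000e+00  0.000e+00  0.000e+00  1.000e+00]]
```

View pics/wrist3.png

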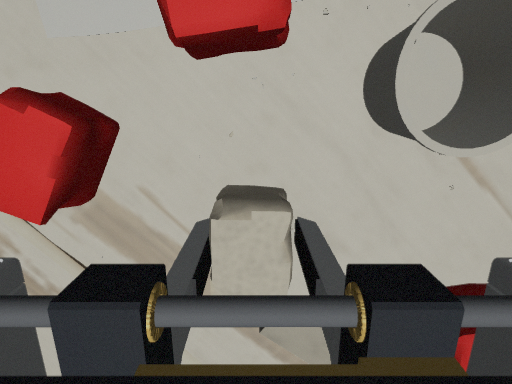

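```bash
python3 -m handwheel '[0,0,0,0,0,0,0,0,0,0,0,0,0,0,0]';  python3 -m handwheel '[0,-0.01,0,0,0,0,-0.01,0,0,0,0,-0.015,0,0,0,0,-0.02,0,0,0,0,0,0,0,0,0,0,0,0,0]'; python3 - <<'E'
from h import *
M=T();d=env.get_image('wrist');save('wrist4',d['frame']);print(M.round(4))
s=env.get_image('side');r=env.silhouettes('stone','side');print([x['extent'] for x in r]);save('side4',cv2.resize(s['frame'][140:300,200:400],None,fx=4,fy=3.7,interpolation=cv2.INTER_CUBIC))
E
```

```text
time_s: 5.73
tool_pos: [0.56, -0.2117, 0.1097]
tool_rot: [-2.99, 1.57, 2.523]
wrist_force: [-2.4, 1.8, 3.6]
gripper_width: 0.0447
time_s: 6.23
tool_pos: [0.5614, -0.2127, 0.1665]
tool_rot: [0.244, 1.566, -0.526]
wrist_force: [-0.9, -0.1, -3.1]
gripper_width: 0.045
[[ 0.004   0.6962  0.7179  0.5614]
 [-0.0023  0.7179 -0.6962 -0.2127]
 [-1.      0.0011  0.0045  0.1665]
 [ 0.      0.      0.      1.    ]]
[[248.5, 202.5, 271.3, 223.0], [306.1, 233.7, 326.9, 262.0], [210.6, 230.6, 227.9, 252.3], [274.7, 200.9, 289.5, 228.0], [296.4, 205.5, 311.8, 222.1]]
```

View pics/wrist4.png

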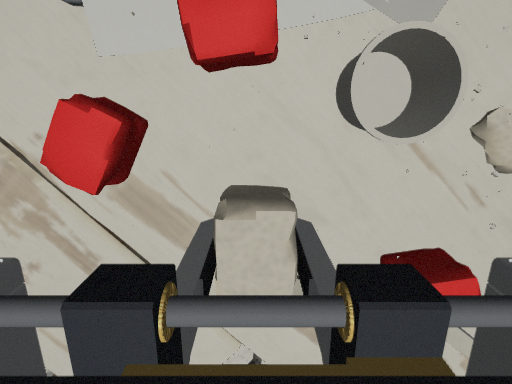

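View pics/side4.png

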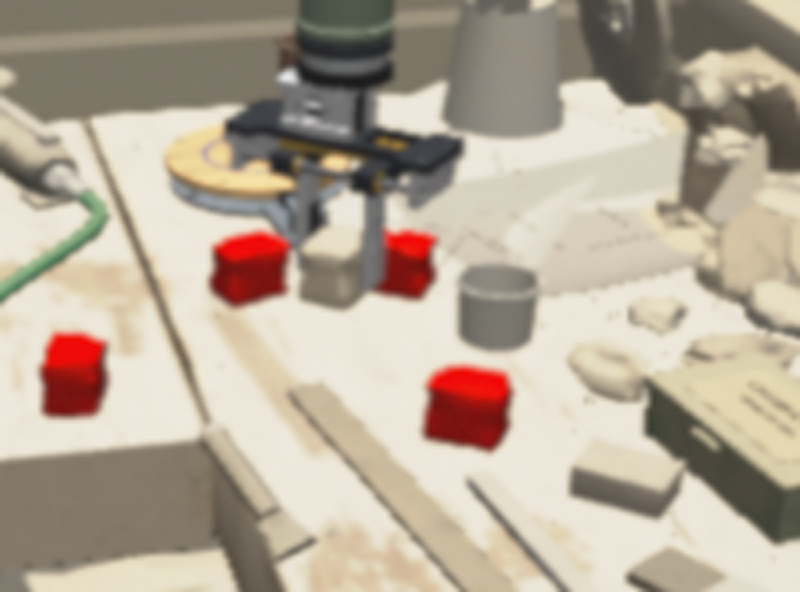

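```bash
python3 - <<'E'
from h import *
plan([.51,.07,.30])
E
python3 -m handwheel '[0,-0.033,0,0,0,0,-0.033,0,0,0,0,-0.034,0,0,0,0,-0.034,0,0,0]'; python3 -m handwheel '[0,0,0.02,-0.029,0,0,0,0.02,-0.029,0,0,0,0.02,-0.029,0,0,0,0.021,-0.029,0,0,0,0.021,-0.029,0,0,0,0.021,-0.029,0,0,0,0.021,-0.029,0,0,0,0.021,-0.029,0]'; python3 -m handwheel '[0,0,0,0,0,0,0,0,0,0,0,0,0,0,0,0,0,0,0,0]'; python3 - <<'E'
from h import *
M=T();d=env.get_image('wrist');save('wrist5',d['frame']);print(M.round(4))
for l in('ring_centre','drag_screw','beaker'):print(l,[(x['score'],x['extent']) for x in env.silhouettes(l,'wrist')])
E
```

```text
tool shift mm [-136.2  167.6 -231.8] rows>=7.6
time_s: 6.72
tool_pos: [0.5594, -0.2115, 0.2979]
tool_rot: [-2.877, 1.567, 2.636]
wrist_force: [0.6, -0.2, -1.9]
gripper_width: 0.0447
time_s: 7.38
tool_pos: [0.5073, 0.0696, 0.2972]
tool_rot: [-2.425, 1.568, 3.088]
wrist_force: [-0.0, 0.5, -3.0]
gripper_width: 0.0445
time_s: 7.72
tool_pos: [0.5086, 0.0671, 0.298]
tool_rot: [-1.956, 1.57, -2.727]
wrist_force: [1.0, -0.4, -2.7]
gripper_width: 0.0448
[[-1.100e-03  6.970e-01  7.171e-01  5.086e-01]
 [-5.000e-04  7.171e-01 -6.970e-01  6.710e-02]
 [-1.000e+00 -1.100e-03 -4.000e-04  2.980e-01]
 [ 0.000e+00  0.000e+00  0.000e+00  1.000e+00]]
ring_centre [(0.93, [161.8, 0.0, 367.4, 189.4]), (0.4, [471.3, 203.5, 512.0, 257.2])]
drag_screw [(0.56, [337.7, 157.7, 368.6, 190.0])]
beaker []
```

View pics/wrist5.png

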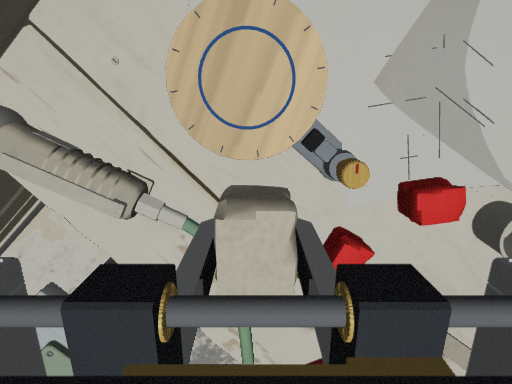

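```bash
python3 - <<'E'
from h import *
M=T();d=env.get_image('wrist');e=E(d,M);f=d['frame'].astype(int)
m=(f[...,2]>f[...,0]+20);m[140:]=0;m[:,:180]=0;m[:,320:]=0
v,u=np.nonzero(m);P=ray(d,np.c_[u,v],e,.036)[:,:2];A=np.c_[2*P,np.ones(len(P))];c=np.linalg.lstsq(A,(P**2).sum(1),rcond=None)[0]
r=np.sqrt(c[2]+c[0]**2+c[1]**2);print('ring',c[:2],r,len(u))
hsv=cv2.cvtColor(d['frame'],cv2.COLOR_RGB2HSV)
save('w5c',cv2.resize(d['frame'][110:220,290:400],None,fx=5,fy=5,interpolation=cv2.INTER_CUBIC))
print('screw guess',ray(d,[(356,171)],e,.084))
rg=[x for x in env.silhouettes('drag_screw','wrist')]
for x in rg:
    vv,uu=np.nonzero(x['region']);print(uu.mean(),vv.mean(),x['extent'])
# stone in hand: extents
for x in env.silhouettes('stone','wrist'):print(x['score'],x['extent'])
E
```

```text
ring [0.57795101 0.1518131 ] 0.05186827829394763 926
screw guess [[0.5949374  0.00595422 0.084     ]]
352.51395939086296 172.86802030456852 [336.0, 159.1, 367.3, 190.2]
0.97 [321.8, 228.9, 373.5, 268.7]
0.59 [397.8, 180.0, 467.1, 226.4]
0.57 [211.6, 185.7, 297.6, 293.6]
0.5 [311.0, 359.6, 323.9, 364.0]
```

View pics/w5c.png

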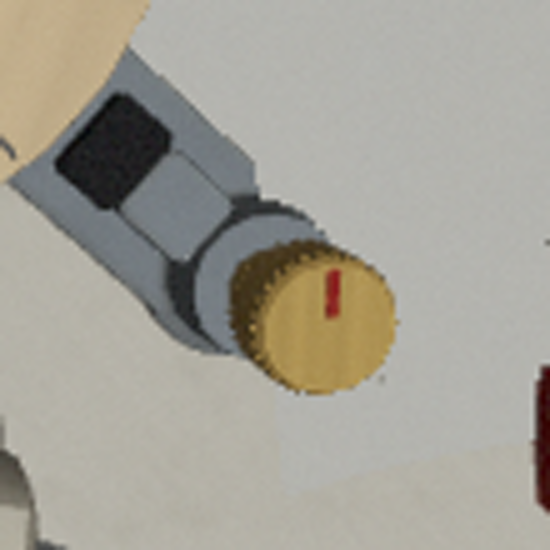

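```bash
python3 - <<'E'
from h import *
M=T();d=env.get_image('wrist');e=E(d,M);s=ray(d,[(355.6,174.4)],e,.084)[0];print(s,np.linalg.norm(s[:2]-[.578,.1518]))
plan([.578,.1518,.19])
E
```

```text
[0.5923784  0.00395129 0.084     ] 0.1485462185632047
tool shift mm [108.7 108.7  -8.9] rows>=3.7
```

```bash
python3 -m handwheel '[0,0.015,0.02,-0.002,0,0,0.015,0.02,-0.002,0,0,0.015,0.02,-0.002,0,0,0.015,0.02,-0.002,0,0,0.024,0.015,-0.001,0,0,0.025,0.0137,0,0,0,0,0,0,0,0,0,0,0,0]'; python3 - <<'E'
from h import *
plan([.578,.1518,.147]); 
E
```

```text
time_s: 8.78
tool_pos: [0.5766, 0.1524, 0.1875]
tool_rot: [-2.204, 1.566, -2.973]
wrist_force: [0.3, -0.5, -3.4]
gripper_width: 0.045
tool shift mm [40.5  0.7  1.6] rows>=1.0
```

```bash
python3 -m handwheel '[0,0.01,0,0,0,0,0.01,0,0,0,0,0.01,0,0,0,0,0.007,0,0,0,0,0.004,0,0,0,0,0,0,0,0,0,0,0,0,0,0,0,0,0,0]'; python3 - <<'E'
from h import *
plan([.578,.1518,.146]); d=env.get_image('wrist');save('wrist6',d['frame']);d=env.get_image('side');save('side6',cv2.resize(d['frame'][130:230,200:330],None,fx=6,fy=6,interpolation=cv2.INTER_CUBIC));print(env.read_state()['wrist_force'])
E
```

```text
time_s: 9.45
tool_pos: [0.5781, 0.1523, 0.1492]
tool_rot: [0.891, 1.57, 0.121]
wrist_force: [0.6, -0.1, -2.7]
gripper_width: 0.0446
tool shift mm [ 3.2 -0.5  0.3] rows>=0.1
[ 0.18166861  0.08255696 -2.61923755]
```

View pics/wrist6.png

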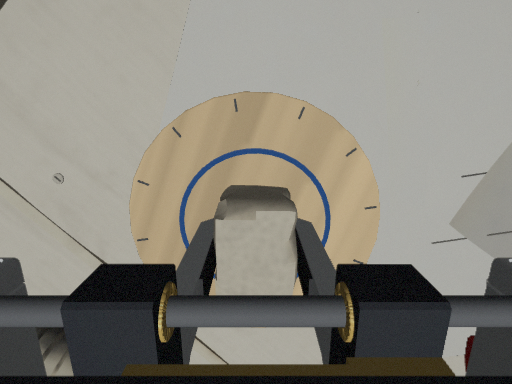

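View pics/side6.png

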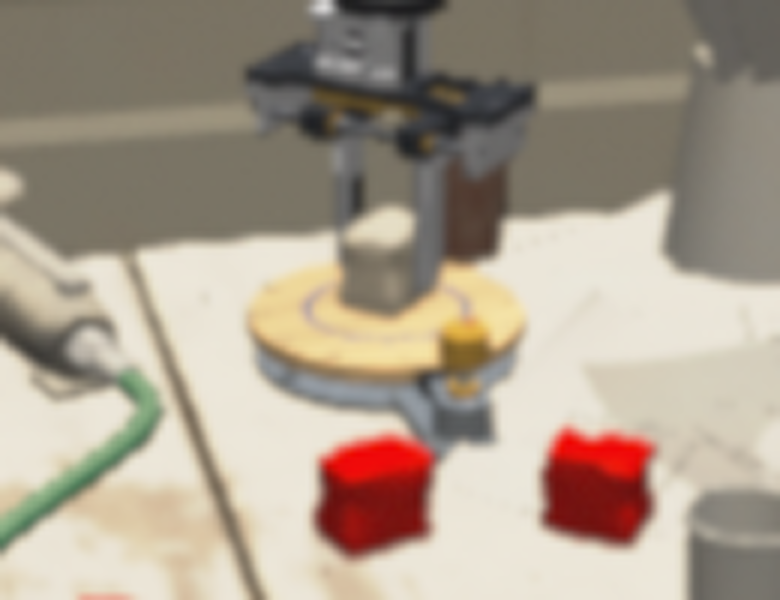

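The stone hangs over the ring, with the ring centred at u≈255 between the fingers. I'll lower it the last 3 mm while watching the force.

```bash
python3 -m handwheel '[0,0.0015,0,0,0,0,0.0015,0,0,0,0,0,0,0,0,0,0,0,0,0]'; python3 -m handwheel '[0,0.001,0,0,0,0,0,0,0,0,0,0,0,0,0]'
```

```text
time_s: 9.88
tool_pos: [0.5779, 0.1524, 0.1458]
tool_rot: [0.912, 1.57, 0.142]
wrist_force: [-0.6, 0.5, -2.5]
gripper_width: 0.0449
time_s: 10.13
tool_pos: [0.5779, 0.1524, 0.1457]
tool_rot: [0.922, 1.57, 0.152]
wrist_force: [-2.9, -1.3, 6.5]
gripper_width: 0.0455
```

Contact: the force went from -2.5 to +6.5 N. I'll release slowly.

```bash
python3 -m handwheel '[0.55,0,0,0,0,0.6,0,0,0,0,0.7,0,0,0,0,0.85,0,0,0,0,1,0,0,0,0,1,0,0,0,0,1,0,0,0,0]';python3 -m handwheel '[1,-0.01,0,0,0,1,-0.02,0,0,0,1,-0.03,0,0,0,1,-0.035,0,0,0,1,-0.035,0,0,0,1,0,0,0,0,1,0,0,0,0]'; python3 - <<'E'
from h import *
d=env.get_image('wrist');save('wrist7',d['frame']);print(T().round(4))
print([(x['score'],x['extent']) for x in env.silhouettes('stone','wrist')])
E
```

```text
time_s: 10.72
tool_pos: [0.5777, 0.1523, 0.1445]
tool_rot: [-2.263, 1.571, -3.033]
wrist_force: [-0.8, -1.0, 0.5]
gripper_width: 0.0863
time_s: 11.3
tool_pos: [0.5795, 0.1526, 0.2789]
tool_rot: [0.882, 1.563, 0.112]
wrist_force: [0.2, 0.5, -0.4]
gripper_width: 0.0938
[[ 2.500e-03  6.961e-01  7.179e-01  5.781e-01]
 [ 3.000e-04  7.179e-01 -6.961e-01  1.524e-01]
 [-1.000e+00  2.000e-03  1.600e-03  2.761e-01]
 [ 0.000e+00  0.000e+00  0.000e+00  1.000e+00]]
[(0.89, [230.9, 156.8, 276.1, 222.3]), (0.66, [400.0, 260.2, 439.1, 292.9]), (0.65, [320.7, 328.8, 377.8, 363.3])]
```

View pics/wrist7.png

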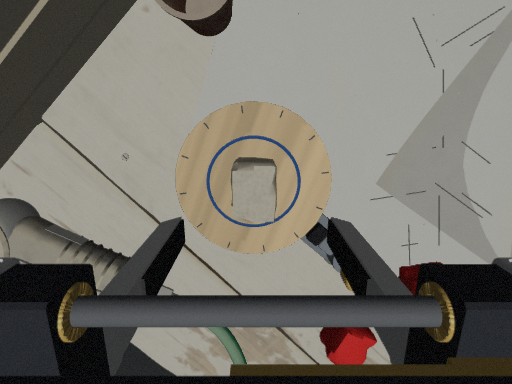

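```bash
python3 - <<'E'
from h import *
print(env.read_state()['joint_positions'].round(3)); plan([.5925,.003,.275])
E
```

```text
[ 0.113  0.276  1.516 -0.     1.35   0.883]
tool shift mm [ -0.7 -96.5 114.9] rows>=3.6
```

```bash
python3 -m handwheel '[1,0,-0.0193,0.023,0,1,0,-0.0193,0.023,0,1,0,-0.0193,0.023,0,1,0,-0.0193,0.023,0,1,0,-0.0193,0.023,0,1,0,0,0,-0.1,1,0,0,0,-0.1,1,0,0,0,-0.1]'; python3 -m handwheel '[1,0.01,0,0,-0.12,1,0.01,0,0,-0.12,1,0.01,0,0,-0.12,1,0.01,0,0,-0.12,1,0.01,0,0,-0.12,1,0.01,0,0,-0.1,1,0,0,0,0,1,0,0,0,0]'; python3 - <<'E'
from h import *
import time
env.get_image('wrist');env.get_image('wrist');M=T();d=env.get_image('wrist');save('wrist8',d['frame']);print(M.round(4),env.read_state()['joint_positions'].round(3))
for l in('drag_screw','stone'):print([(x['score'],x['extent']) for x in env.silhouettes(l,'wrist')])
im=cv2.resize(d['frame'][100:260,180:340],None,fx=3.7,fy=3.7,interpolation=cv2.INTER_CUBIC);save('w8c',im)
for n in('side','scene'):
    d=env.get_image(n);save(n+'8',d['frame']);save(n+'8c',cv2.resize(d['frame'][130:230,180:330],None,fx=5,fy=5,interpolation=cv2.INTER_CUBIC))
E
```

```text
time_s: 12.07
tool_pos: [0.5918, 0.0022, 0.2718]
tool_rot: [-2.829, 1.565, 2.988]
wrist_force: [-0.0, 0.0, -0.1]
gripper_width: 0.094
time_s: 12.73
tool_pos: [0.5915, 0.0032, 0.2121]
tool_rot: [2.773, 1.565, 3.001]
wrist_force: [0.5, -0.1, 0.2]
gripper_width: 0.094
[[-1.200e-03 -2.260e-01  9.741e-01  5.929e-01]
 [ 2.000e-04  9.741e-01  2.260e-01  3.000e-03]
 [-1.000e+00  5.000e-04 -1.200e-03  2.141e-01]
 [ 0.000e+00  0.000e+00  0.000e+00  1.000e+00]] [-0.141  0.328  1.58   0.     1.234 -0.369]
[(0.63, [232.0, 187.8, 272.9, 231.4])]
[(0.87, [233.3, 3.6, 338.8, 58.5]), (0.76, [248.4, 265.6, 304.5, 341.0]), (0.69, [117.3, 237.6, 194.8, 293.7])]
```

View pics/wrist8.png

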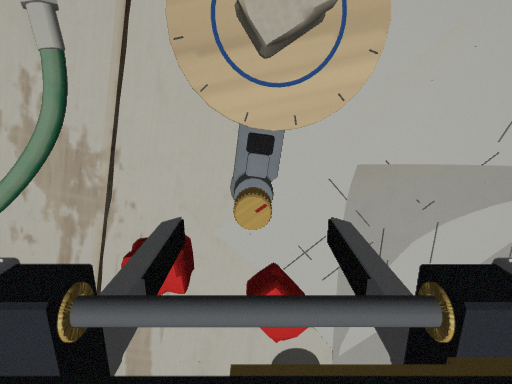

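View pics/side8c.png

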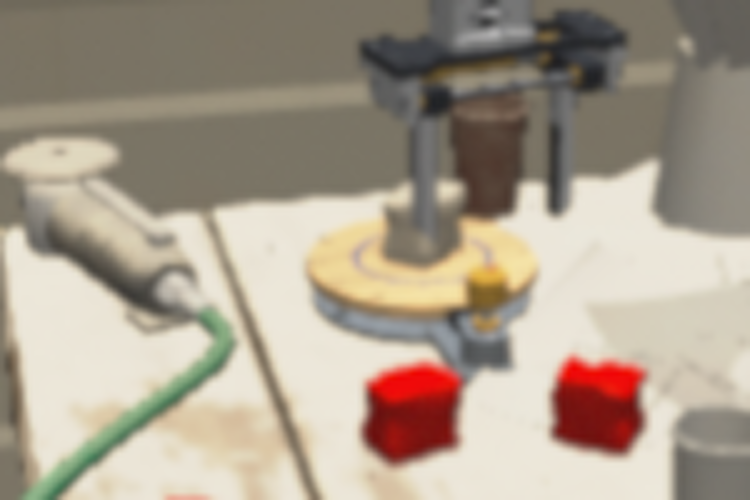

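View pics/w8c.png

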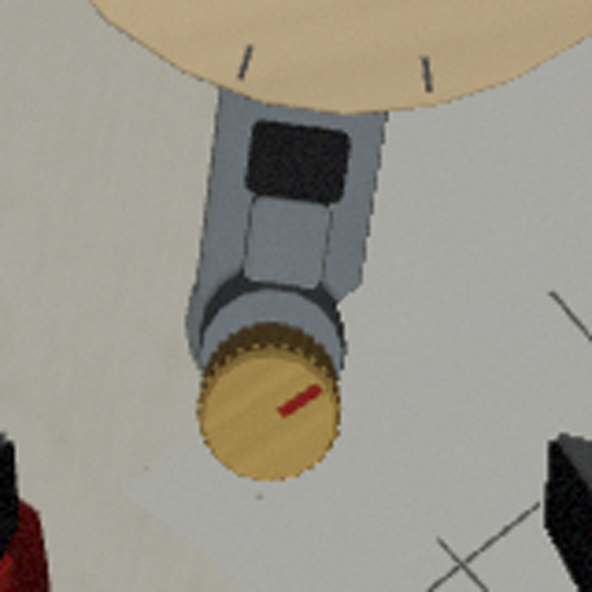

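View pics/scene8c.png

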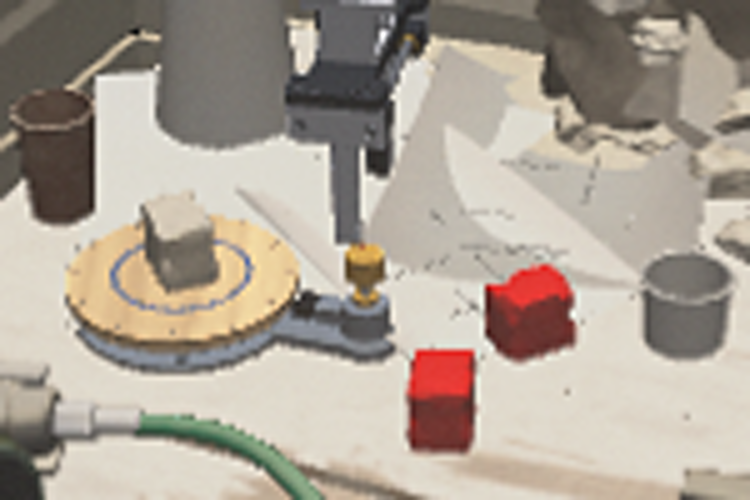

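```bash
python3 - <<'E'
from h import *
M=T();d=env.get_image('wrist');e=E(d,M);f=d['frame'].astype(int)
s=ray(d,[(253.0,211.0)],e,.084)[0];print(s,np.linalg.norm(s[:2]-[.578,.1518]))
# pointer
c=f[180:240,225:280];m=(c[...,0]>c[...,1]+70)&(c[...,0]>100);v,u=np.nonzero(m);P=ray(d,np.c_[u+225,v+180],e,.084)[:,:2]
m0=P.mean(0);w,V=np.linalg.eigh(np.cov((P-m0).T));a=V[:,1];a*=np.sign(a@(m0-s[:2]));print('pointer yaw deg',np.degrees(np.arctan2(a[1],a[0])),'radial',np.degrees(np.arctan2(*(m0-s[:2])[::-1])),len(u))
aw=s[:2]-[.578,.1518];print('away',np.degrees(np.arctan2(aw[1],aw[0])))
plan([s[0],s[1],.151])
E
```

```text
[0.5927947  0.00387685 0.084     ] 0.14866116551858397
pointer yaw deg 47.979354981498936 radial 45.23604533368488 34
away -84.28849235921355
tool shift mm [64.2  1.  -0.4] rows>=1.5
```

```bash
python3 -m handwheel '[1,0.015,0,0,0,1,0.015,0,0,0,1,0.015,0,0,0,1,0.01,0,0,0,1,0.008,0,0,0,1,0,0,0,0,1,0,0,0,0]' 20; python3 - <<'E'
from h import *
plan([.5928,.003,.151]); d=env.get_image('wrist');save('wrist9',d['frame'])
E
```

```text
time_s: 13.72
tool_pos: [0.5931, 0.003, 0.1515]
tool_rot: [2.782, 1.57, 3.012]
wrist_force: [1.1, 0.1, -0.5]
gripper_width: 0.0941
tool shift mm [ 0.5  0.1 -0.3] rows>=0.0
```

View pics/wrist9.png

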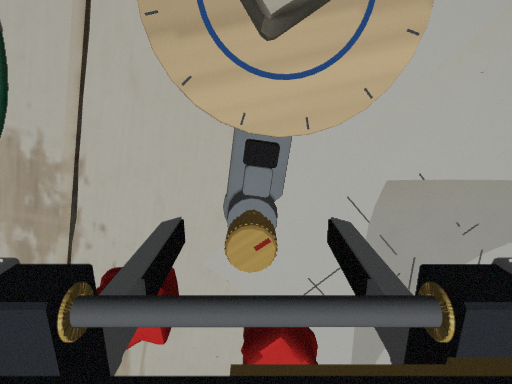

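```bash
python3 - <<'E'
from h import *
M=T();d=env.get_image('wrist');e=E(d,M)
save('w9c',cv2.resize(d['frame'][195:285,205:295],None,fx=6,fy=6,interpolation=cv2.INTER_CUBIC))
s=ray(d,[(251.2,246.5)],e,.084)[0];print(s)
plan([*s[:2],.151])
E
```

```text
[0.59214687 0.00502158 0.084     ]
tool shift mm [ 1.6  2.4 -1.2] rows>=0.1
```

View pics/w9c.png

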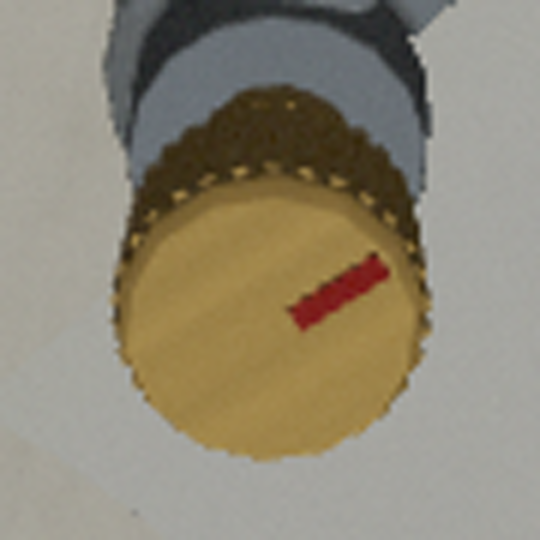

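```bash
python3 -m handwheel '[1,0,0.0015,-0.001,0,1,0,0,0,0,0,0,0,0,0,0,0,0,0,0,0,0,0,0,0,0,0,0,0,0,0,0,0,0,0,0,0,0,0,0]' 20;python3 -m handwheel '[0,0,0,0,0,0,0,0,0,0,0,0,0,0,0,0,0,0,0,0,0,0,0,0,0,0,0,0,0,0]'; python3 - <<'E'
from h import *
s=env.read_state();print(s['wrist_force'],s['ft_torque'],s['joint_positions'].round(3)); d=env.get_image('wrist');save('wrist10',d['frame'])
E
```

```text
time_s: 14.48
tool_pos: [0.5918, 0.0042, 0.1516]
tool_rot: [2.783, 1.571, 3.014]
wrist_force: [-0.1, 0.4, 0.2]
gripper_width: 0.057
time_s: 14.98
tool_pos: [0.5904, 0.0039, 0.1514]
tool_rot: [3.076, 1.567, -2.976]
wrist_force: [-5.7, -1.6, 4.3]
gripper_width: 0.0292
[-5.68755692 -1.56835377  4.28267553] [-0.33138213  0.88452917  0.08229145] [-1.390e-01  4.030e-01  1.625e+00 -1.000e-03  1.117e+00 -3.690e-01]
```

View pics/wrist10.png

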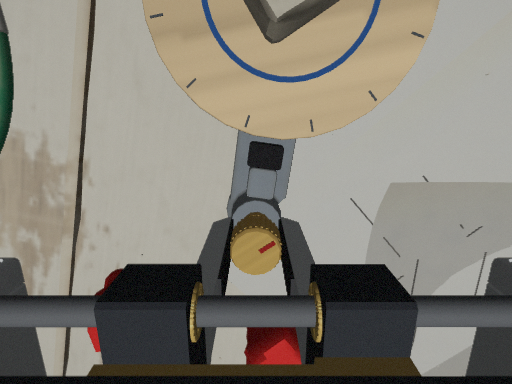

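```bash
python3 -m handwheel '[0,0,0,-0.0015,0,0,0,0,0,0]'; python3 -m handwheel '[0,0,0,0,0.1,0,0,0,0,0.1,0,0,0,0,0.1,0,0,0,0,0.1,0,0,0,0,0.1,0,0,0,0,0.1,0,0,0,0,0.1,0,0,0,0,0.1]';  python3 - <<'E'
from h import *
s=env.read_state();M=T();print(M[:3,2],s['ft_torque'],s['joint_positions'].round(3));env.get_image('wrist'); d=env.get_image('wrist');save('wrist11',d['frame']); s=env.read_state();print(s['ft_torque'],s['wrist_force'],np.degrees(np.arctan2(*T()[1::-1,2])))
E
```

```text
time_s: 15.2
tool_pos: [0.59, 0.0039, 0.1515]
tool_rot: [2.759, 1.57, 2.989]
wrist_force: [-1.4, -0.8, 0.5]
gripper_width: 0.0293
time_s: 15.87
tool_pos: [0.591, 0.0037, 0.1515]
tool_rot: [0.403, 1.569, -0.172]
wrist_force: [0.1, -1.1, -2.0]
gripper_width: 0.0298
[ 0.83921505 -0.54379721  0.00164363] [-0.18259441 -0.05565894  0.056348  ] [-0.14   0.401  1.628 -0.     1.111  0.435]
[-0.1951434  -0.19484724  0.00072062] [ 1.22832905 -1.29320514 -2.75779999] -32.66177683300542
```

View pics/wrist11.png

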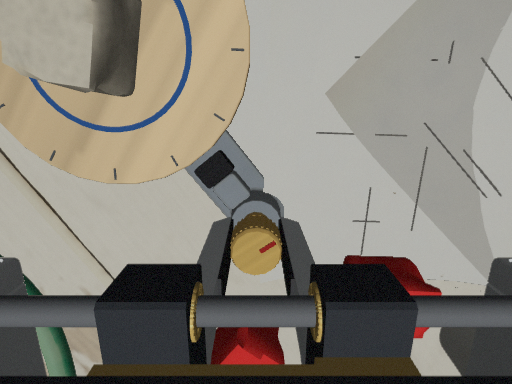

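```bash
python3 -m handwheel '[0,0,0,0,0.1,0,0,0,0,0.1,0,0,0,0,0.1,0,0,0,0,0.1,0,0,0,0,0.1,0,0,0,0,0.1,0,0,0,0,0.1,0,0,0,0,0.1]';  python3 -m handwheel '[0,0,0,0,0.1,0,0,0,0,0.1,0,0,0,0,0.1,0,0,0,0,0.1,0,0,0,0,0,0,0,0,0,0]';  python3 - <<'E'
from h import *
d=env.get_image('wrist');save('wrist12',d['frame']); s=env.read_state();print(s['ft_torque'],s['wrist_force'],np.degrees(np.arctan2(*T()[1::-1,2])),s['joint_positions'].round(3))
E
```

```text
time_s: 16.63
tool_pos: [0.5915, 0.003, 0.1515]
tool_rot: [0.846, 1.567, -0.526]
wrist_force: [3.1, -3.4, -3.6]
gripper_width: 0.0295
time_s: 17.13
tool_pos: [0.5915, 0.0024, 0.1515]
tool_rot: [1.082, 1.567, -0.685]
wrist_force: [2.7, -5.1, -4.3]
gripper_width: 0.0295
[-0.76623175 -0.48703113 -0.01346812] [ 2.68603656 -4.93699085 -4.05591008] -101.26688504634407 [-0.141  0.402  1.627 -0.002  1.109  1.627]
```

View pics/wrist12.png

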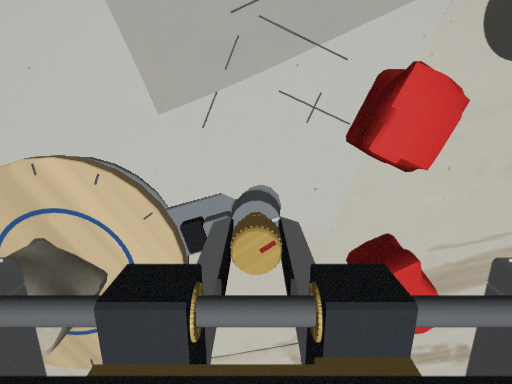

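```bash
cat > t.py <<'E'
from h import *
s=env.read_state();print('tz %.3f yaw %.2f'%(s['ft_torque'][2],np.degrees(np.arctan2(*T(s)[1::-1,2]))),s['wrist_force'].round(1),s['joint_torque'][5].round(3))
E
python3 -m handwheel '[0,0,0.001,0.001,0,0,0,0,0,0.05,0,0,0,0,0]'; python3 t.py;python3 -m handwheel '[0,0,0,0,0.05,0,0,0,0,0]'; python3 t.py;python3 -m handwheel '[0,0,0,0,0.03,0,0,0,0,0]'; python3 t.py;python3 -m handwheel '[0,0,0,0,0.03,0,0,0,0,0]'; python3 t.py
```

```text
time_s: 17.43
tool_pos: [0.5917, 0.0022, 0.1515]
tool_rot: [1.284, 1.569, -0.535]
wrist_force: [2.0, -2.5, -2.6]
gripper_width: 0.0293
tz -0.025 yaw -104.23 [ 2.  -2.5 -2.6] 0.272
time_s: 17.6
tool_pos: [0.5916, 0.0021, 0.1516]
tool_rot: [1.223, 1.569, -0.645]
wrist_force: [2.5, -4.0, -3.5]
gripper_width: 0.0292
tz -0.052 yaw -107.07 [ 2.5 -4.  -3.5] 0.276
time_s: 17.77
tool_pos: [0.5916, 0.0022, 0.1515]
tool_rot: [1.19, 1.569, -0.708]
wrist_force: [2.2, -4.7, -4.7]
gripper_width: 0.0295
tz -0.049 yaw -108.74 [ 2.2 -4.7 -4.7] 0.154
time_s: 17.93
tool_pos: [0.5916, 0.0021, 0.1515]
tool_rot: [1.177, 1.569, -0.751]
wrist_force: [2.6, -4.1, -4.2]
gripper_width: 0.0292
tz -0.064 yaw -110.46 [ 2.6 -4.1 -4.2] 0.15
```

```bash
for i in 1; do :; done; python3 -m handwheel '[0,0,0,0,0.04,0,0,0,0,0]'|tail -1; python3 t.py;python3 -m handwheel '[0,0,0,0,0.04,0,0,0,0,0]'|tail -1; python3 t.py;python3 -m handwheel '[0,0,0,0,0.04,0,0,0,0,0]'|tail -1; python3 t.py;python3 -m handwheel '[0,0,0,0,0.04,0,0,0,0,0]'|tail -1; python3 t.py
```

```text
gripper_width: 0.0292
tz -0.062 yaw -112.77 [ 2.7 -4.8 -5. ] 0.193
gripper_width: 0.0296
tz -0.045 yaw -115.07 [ 2.9 -4.2 -4.2] 0.193
gripper_width: 0.0299
tz 0.002 yaw -117.36 [ 2.4 -5.1 -5. ] 0.193
gripper_width: 0.0292
tz 0.008 yaw -119.63 [ 1.3 -6.  -4. ] 0.306
```

```bash
cat > p.py <<'E'
import sys
from h import *
M=T();d=env.get_image('wrist');e=E(d,M);f=d['frame'].astype(int);save(sys.argv[1],d['frame'])
save(sys.argv[1]+'c',cv2.resize(d['frame'][170:290,190:330],None,fx=5,fy=5,interpolation=cv2.INTER_CUBIC))
c=f[230:262,235:277];m=(c[...,0]>c[...,1]+60)&(c[...,0]>90);v,u=np.nonzero(m);P=ray(d,np.c_[u+235,v+230],e,.084)[:,:2]
s=ray(d,[(255,250)],e,.084)[0][:2];m0=P.mean(0);w,V=np.linalg.eigh(np.cov((P-m0).T));a=V[:,1];a*=np.sign(a@(m0-s))
y=np.degrees(np.arctan2(a[1],a[0]));t=np.degrees(np.arctan2(M[1,2],M[0,2]));print('pointer yaw %.1f tool %.1f rel %.1f n%d'%(y,t,(y-t+180)%360-180,len(u)),'TCP',M[:3,3].round(4))
E
python3 p.py wrist13
python3 - <<'E'
import cv2,numpy as np,sys
sys.argv=['','x']
from h import *
# relative pointer angle in tool from earlier pictures
d=env.get_image('wrist');mt=np.array(d['mount'])
for n in(10,11,12,13):
    f=cv2.imread(f'pics/wrist{n}.png')[...,::-1].astype(int);c=f[230:262,235:277];m=(c[...,0]>c[...,1]+60)&(c[...,0]>90);v,u=np.nonzero(m)
    A=np.eye(4);A[:3,:3]=[[0,0,1],[0,1,0],[-1,0,0]] # tool x down
    P=ray(d,np.c_[u+235,v+230],A@mt,-.0675);P=P[:,:2];w,V=np.linalg.eigh(np.cov((P-P.mean(0)).T));a=V[:,1]*np.sign(V[0,1]);print(n,np.degrees(np.arctan2(a[1],a[0])),len(u))
E
```

```text
pointer yaw -85.1 tool -119.6 rel 34.5 n77 TCP [0.5915 0.0019 0.1515]
10 34.926812494380975 79
11 34.65936100064569 77
12 34.48202327682255 79
13 34.59545893105679 77
```

View pics/wrist13c.png

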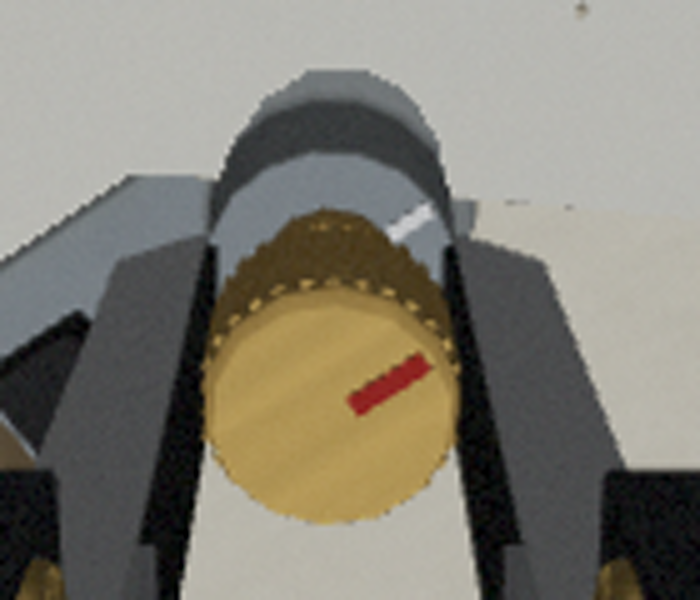

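```bash
python3 -m handwheel '[0,0,0,0,0.03,0,0,0,0,0]'|tail -1; python3 t.py;python3 -m handwheel '[0,0,0,0,0.03,0,0,0,0,0]'|tail -1; python3 t.py; python3 p.py wrist14
```

```text
gripper_width: 0.0293
tz 0.287 yaw -121.30 [ 1.8 -5.2 -3.9] 0.42
gripper_width: 0.0288
tz 0.396 yaw -123.00 [ 1.3 -4.4 -2.3] 0.561
pointer yaw -83.7 tool -123.0 rel 39.3 n76 TCP [0.591  0.0022 0.1516]
```

```bash
python3 -m handwheel '[0,0,0,0,-0.1,0,0,0,0,-0.1,0,0,0,0,-0.1,0,0,0,0,-0.1,0,0,0,0,-0.1,0,0,0,0,-0.1,0,0,0,0,-0.1,0,0,0,0,-0.1]' | tail -2;python3 -m handwheel '[0,0,0,0,-0.1,0,0,0,0,-0.1,0,0,0,0,-0.1,0,0,0,0,-0.1,0,0,0,0,-0.1,0,0,0,0,-0.1,0,0,0,0,-0.1,0,0,0,0,-0.071]' | tail -2;python3 -m handwheel '[0,0,0,0,0,0,0,0,0,0,0,0,0,0,0]' | tail -2; python3 t.py; python3 p.py wrist15; python3 - <<'E'
from h import *
for n in('side','scene'):
    d=env.get_image(n);save(n+'15c',cv2.resize(d['frame'][130:230,180:330],None,fx=5,fy=5,interpolation=cv2.INTER_CUBIC))
E
```

```text
wrist_force: [2.1, -2.8, -3.0]
gripper_width: 0.0296
wrist_force: [-0.7, -2.5, -1.9]
gripper_width: 0.0296
wrist_force: [0.3, -1.8, -2.1]
gripper_width: 0.0297
tz 0.014 yaw -33.20 [ 0.3 -1.8 -2.1] 0.036
pointer yaw 3.7 tool -33.2 rel 36.9 n77 TCP [0.5909 0.0031 0.1516]
```

View pics/wrist15.png

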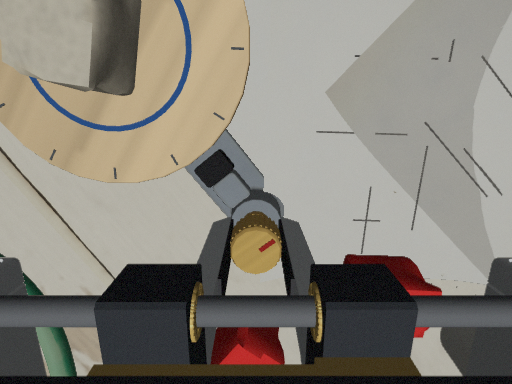

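View pics/wrist15c.png

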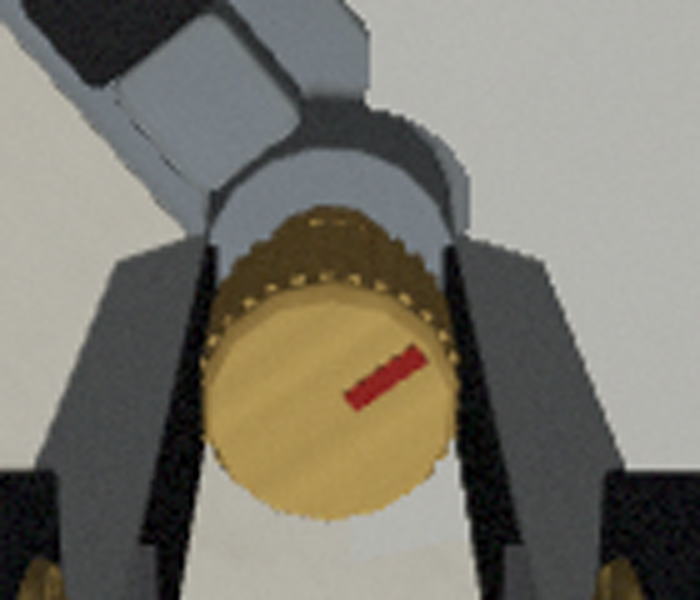

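View pics/scene15c.png

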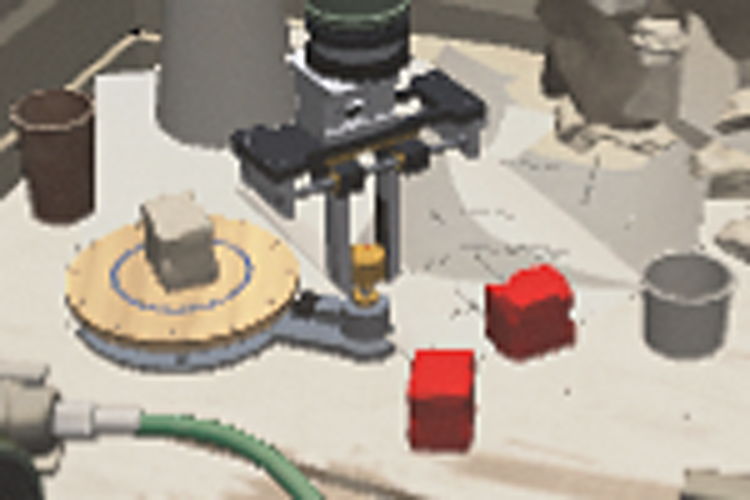

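View pics/side15c.png

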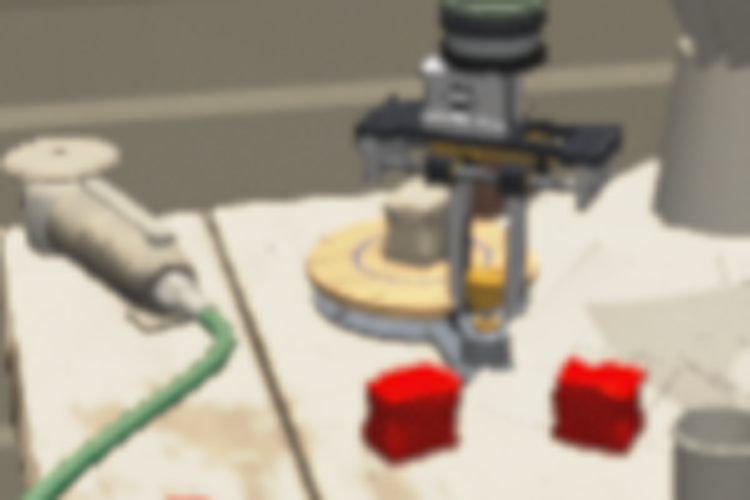

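Pointer reads 3.7°, against about -84.4° at the seat. That's about 1.9° short of a quarter turn because some grip wind-up came back. I'll correct it.

```bash
python3 -m handwheel '[0,0,0,0,-0.033,0,0,0,0,0,0,0,0,0,0,0,0,0,0,0]' | tail -2; python3 t.py; python3 p.py wrist16; python3 p.py wrist17
```

```text
wrist_force: [-0.4, -0.0, -1.8]
gripper_width: 0.0296
tz 0.089 yaw -31.32 [-0.4 -0.  -1.8] 0.038
pointer yaw 5.7 tool -31.3 rel 37.0 n76 TCP [0.5909 0.003  0.1516]
pointer yaw 5.6 tool -31.3 rel 36.9 n77 TCP [0.5909 0.003  0.1516]
```

```bash
python3 -c "
from cell import env
print(env.job_done())"
```

```text
the job is handed in; nothing more can be done
None
```

The stone is standing in the blue ring, released, and the thumbscrew is set a quarter turn back from its seat, still gripped at 20 N. I handed the job in at about 21 s of the 64 s allowed.

- **Stone:** I lowered it until the force showed contact, then let go. Pictures afterwards show it upright inside the ring. Sideways it is centred to about 1 mm. Front to back I put it within a few millimetres, because the front edge of its base was hidden from the wrist camera.
- **Thumbscrew:** I turned it clockwise until it seated. The torque jumped to 0.3–0.4 N m with the pointer parallel to the white index line, at about -84.4°. The fingers slipped a few degrees there, so the first back-off came out about 1.9° short and I corrected it. The last reading was 5.6–5.7°, which is 90° back. Pointer readings scatter by about 1°, so the setting is good to roughly that.
- **Pot, beaker and chisel:** I did not touch them. The pot and beaker look unmoved in the later pictures, but I did not check the chisel again at the end.
- **One mismatch:** the stone measured only 45 mm across where I gripped it, not the 60 mm given. The grip held throughout.

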